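Fit the nested shaker lids, then take the outer lid off

ROBOT

A 6-joint arm with a two-finger parallel gripper is mounted at the origin on the work surface. World frame = base frame: x ahead of the robot, y to its left, z up, the work surface at z = 0. Lengths are in mm, angles in rad, forces in N, time in s.
With the tool pointing down it reaches from about 275 to 750 mm from the base axis. Payload 10.2 kg.
Tool frame: the origin (TCP) lies at the very end of the fingers, on their centre line; the grasp point (between the pads) lies 19 mm behind it (ctrl.tcp_to_grasp is the distance from the TCP to the grasp point, in mm); z points along the fingers, x is the direction in which the jaws open and shut, and the axes are right-handed (so a half turn about z gives the same grasp; the last joint's range is limited). The gripper opens to 85 mm and grips with 20 to 120 N. Pads are 22 mm wide; open, the fingers measure 114 mm over their backs; the gripper's body (76 mm by 85 mm) begins 54 mm behind the grasp point. The pads swing forward as they close: fully open they stand 13 mm farther back than shut.
Start: joints at [-0.223, 0.313, 1.498, -0, 1.331, -0.223], TCP at [525.006, -0.013, 231.294] pointing down, gripper open.
Joint ranges: [-2.94, 2.94], [-0.97, 2.17], [0.19, 2.56], [-1.23, 4.37], [0.02, 3.11], [-2.88, 2.88]. Speed limits (rad/s): [2.39, 2.39, 3.01, 3.14, 3.14, 3.14].

INTERFACE

Orientations are given as a unit quaternion [w, x, y, z].
In Python, from rig import monitor, vision, order, ctrl gives the robot as it stands. The module is installed in compiled form; this text tells all that it offers.
- The arm moves only by the shell command python3 -m pendant 'ROWS' [FORCE]. ROWS is JSON, a list that holds one entry, the list of rows, each a list of 5 numbers: the closure, from -1 (fully open) to 1 (shut), then the shift along the world's x, y, z in m, then the turn about the world's z in degrees. In form: [[[fingers, dx, dy, dz, spin], ...]]. A call has 1 to 20 rows; each row is the pose to reach, as a shift and turn from the pose commanded when the call began; what a row does not reach only later rows make up. A row lasts 1/10 s, in which the tool goes at most 50 mm and 8.59 degrees, less where a joint would pass 70% of its speed; a pose out of reach is approached as far as the arm can. A call with a gripper value outside its range is refused whole. The fingers move at their own pace and stop on an object; FORCE is the grip in N (left out, the last holds). Time passes only in rows, so rows that repeat a pose let the fingers close. It gives the time, the measured TCP pose, the force and the opening at its end, in the units of the state.
- monitor.sense(): the state, without advancing time (a new reading comes with each control period).
- vision.capture(name): name is "scene" or "side" or "wrist"; returns (picture, depth): 480x640x3 uint8, red, green, blue; 480x640 float32, mm along the optical axis (not along the pixel's ray), 0 where there is no reading.
- vision.camera_info(name): a dict with "fov_y" (degrees; the focal length in pixels is half the picture's height over the tangent of half this angle, whatever the lens; pixels are square), "cx", "cy" (the principal point, pixels), "distortion" ([k1, k2, p1, p2, k3] as OpenCV has them; the pictures are not rectified), "R" (3x3) and "t" (3): a world point X has camera coordinates R X + t; the wrist camera has in their place "hand_eye" (4x4, takes a point from camera to tool coordinates, whose origin is the TCP and whose axes are the tool frame's). Camera axes: x right, y down, z forward; pixel columns grow to the right and rows downward; lengths in mm; the calibration is good to about 2 mm. A picture is of the moment at which its call begins: read the wrist's pose just before it. camera_info takes no time and is no camera call.
- order.finish_job(): hands the job in, once; it reports no verdict.
The state is a dict: "time_s": time; "joints": joint angles; "dq": joint speeds; "tau": joint torques, N m; "eef_pos": TCP position; "ee_rot": TCP orientation; "force": force on the tool from outside, world axes, zero at the start; "wrist_torque": the same for the moment, N m; "grip_width": opening from 0.0 (shut) to 1.0 (fully open).
Only numpy, scipy, OpenCV 4.12 (cv2) and the standard library are available. Lean on these libraries where they do the work, as an engineer would, in place of code of your own. Each camera call takes 0.05 s, during which the arm holds its last target.

TASK

Get the sugar shaker ready for dusting: lift its two nested lids together, held by the wide steel inner lid, off the drying peg of the dish rack, set them down (no dropping) on the shaker pot so that the inner lid slips fully home, and let go. Then lift the outer lid off alone, the inner lid staying fully seated, and finish still holding the outer lid upright and still in the gripper, about 10 cm above the shaker. Leave the pot standing where it is, and don't disturb the beaker, bowl, colander or spatula.

Things in the scene. Friction and masses are not known exactly. Their poses are not given: they have to be found in the camera images.
- inner_lid_collar (a point): Steel perforated inner lid, 60 mm across, about 90 g, loose. Point on its axis, half-way up its straight outer wall (17 mm high), where both lids are held. Hollow below: skirt of inner radius 27.5 mm, 14 mm deep, resting over the head of one of the rack's pegs (which one varies). An 11.5 mm raised boss on top carries the outer lid. Seated on the pot, this point is 5.5 mm below pot_mouth. z up.
- outer_lid_knob (a point): Blue outer lid, 52 mm across, 14 mm high, about 70 g, with a wooden knob 17 to 18 mm across and 16 mm high. It only rests on the inner lid (1.8 mm play round the boss, no catch). Point on the knob's axis, 8 mm above the lid's flat top and 8 mm below the knob's top; nested, it is 31 mm above the inner lid's point. z up.
- pot_mouth (a point): Blue glazed shaker pot with a white band, 96 mm high, about 400 g, loose, upright on the counter. Point at the centre of its mouth, level with the rim. Neck 51.4 mm across over the top 24 mm, rim edge chamfered by 3 mm; foot 70 mm across. The inner lid's skirt slips over the neck with 1.8 mm play all round and the lid rests on the rim. z up.
- dish_rack: Dish rack, fixed: grey tray 270 mm (its x) by 310 mm (its y), origin under its centre. Two white drying pegs at x = -55 and +55 mm, y = -110 mm: thin stems with a round flat head 44 mm across, top 110 mm above the counter; lift things straight up off them. Four 150 mm plates stand in slots, y from -10 to +140 mm over the whole length, up to 165 mm high.
- beaker: Bystander: upturned green beaker, 62 mm across its mouth, 75 mm high, over the other peg of the rack (top at 113 mm). Origin at the centre of its lower edge. Loose.
- glass_bowl: Bystander: upturned glass bowl, 132 mm across, 60 mm high, origin at the centre of its lower edge. Loose.
- colander: Bystander: steel colander, 194 mm across the rim, 230 mm over its two handles (along its y), 90 mm high, origin under its centre. Loose.
- spatula: Bystander: red spatula lying flat along its x, 265 mm long, 52 mm wide, 12 mm high, origin near its middle on the counter. Loose.
Things that resemble listed ones, but are neither listed nor needed, are in the scene too. What is shaped like the part that bears inner_lid_collar but turquoise is not meant.

How it is judged:
By the outcome, as a careful person would: the job done as asked, in the order asked, and still so for the second after the job is handed in, while the arm keeps its last pose, push and grip.
It also fails if it takes over 54 s, if anything falls off the work surface, if the arm or the gripper's body presses on something with over 40 N, if the wrist force passes 120 N, or if a joint passes its speed limit or range.

## Working session

There is one attempt and no reset: what is moved stays moved. The work goes in short steps, Python scripts to look and compute and a shell command to move; the robot and the scene stay as the last step left them, time stands still between calls to the robot, and variables do not carry over. Pictures are saved under pics/ and viewed, and the job is handed in when it is done.

```bash
mkdir -p pics; cat > h.py <<'E'
import numpy as np, cv2
from rig import monitor, vision, order, ctrl
E
python3 - <<'E'
from h import *
s=monitor.sense();print(s)
for n in ["scene","side","wrist"]:
    p,d=vision.capture(n);np.savez(f"{n}0.npz",p=p,d=d);cv2.imwrite(f"pics/{n}0.png",p[:,:,::-1]);print(n,vision.camera_info(n))
print(ctrl.tcp_to_grasp)
E
```

```text
{'time_s': 0.0, 'joints': array([-2.23386565e-01,  3.13462497e-01,  1.49845325e+00,  2.83640189e-05,
        1.33098186e+00, -2.23385151e-01]), 'dq': array([-0.00238083, -0.00086867,  0.000781  , -0.00088112,  0.001246  ,
        0.00014966]), 'tau': array([-5.78409599e-04, -4.12261176e+01, -2.59742296e+01, -3.58453699e-04,
        4.11797926e-03, -1.23038126e-05]), 'eef_pos': array([5.24743339e+02, 6.04085625e-02, 2.30722593e+02]), 'ee_rot': array([-1.57976707e-04,  9.99999787e-01, -4.08431591e-06, -6.33213781e-04]), 'force': array([0.0408719 , 0.32207026, 0.48104596]), 'wrist_torque': array([ 0.00099159, -0.03024583, -0.02114007]), 'grip_width': 1.0012499505818941}
scene {'fov_y': 47.7057298763612, 'cx': 326.80638175018044, 'cy': 242.43279656597298, 'distortion': array([0.00629438, 0.        , 0.        , 0.        , 0.        ]), 'R': array([[-0.87027557,  0.49252404, -0.00636394],
       [ 0.32629465,  0.56677829, -0.75650127],
       [-0.36898813, -0.66044109, -0.65396126]]), 't': array([ 512.0146325 ,  -43.74067466, 1472.48710573])}
side {'fov_y': 53.69964903033562, 'cx': 314.9
[... 179 characters left out ...]
,
       [-0.16092458,  0.52626773, -0.83495243],
       [ 0.27178689, -0.78964053, -0.55009065]]), 't': array([480.04263847, 234.89704735, 710.1383149 ])}
wrist {'fov_y': 68.6909872245752, 'cx': 323.6358112436784, 'cy': 244.0929722748781, 'distortion': array([-0.03145031,  0.        ,  0.        ,  0.        ,  0.        ]), 'hand_eye': array([[ 9.99999828e-01, -3.35564788e-04,  4.81697698e-04,
         1.72213528e+00],
       [ 1.97566249e-04,  9.65033826e-01,  2.62125306e-01,
        -6.85645704e+01],
       [-5.52814595e-04, -2.62125165e-01,  9.65033726e-01,
        -1.42480867e+02],
       [ 0.00000000e+00,  0.00000000e+00,  0.00000000e+00,
         1.00000000e+00]])}
18.700000000000003
```

View pics/scene0.png

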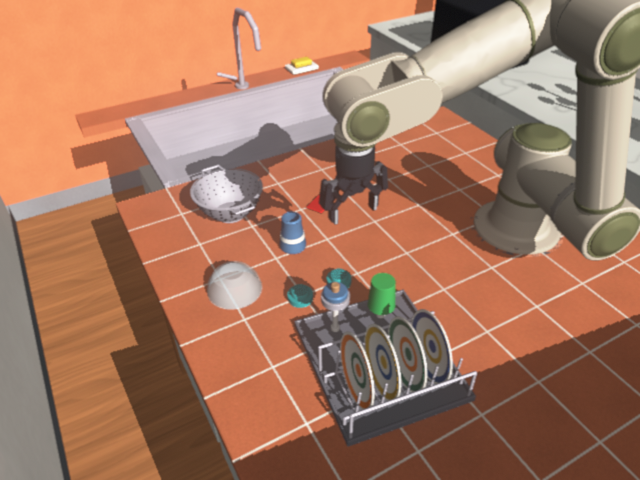

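View pics/side0.png

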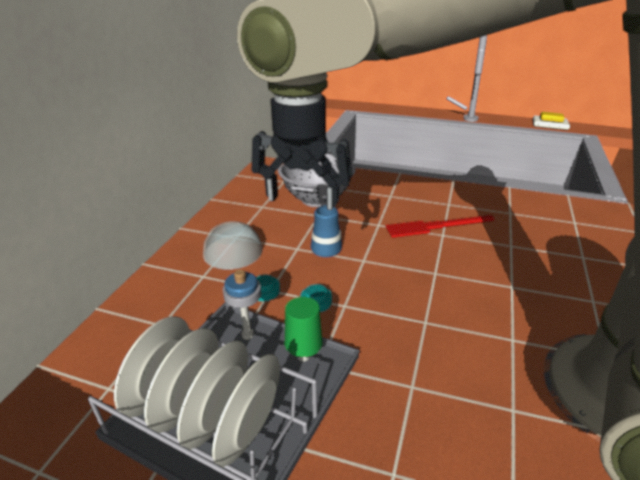

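View pics/wrist0.png

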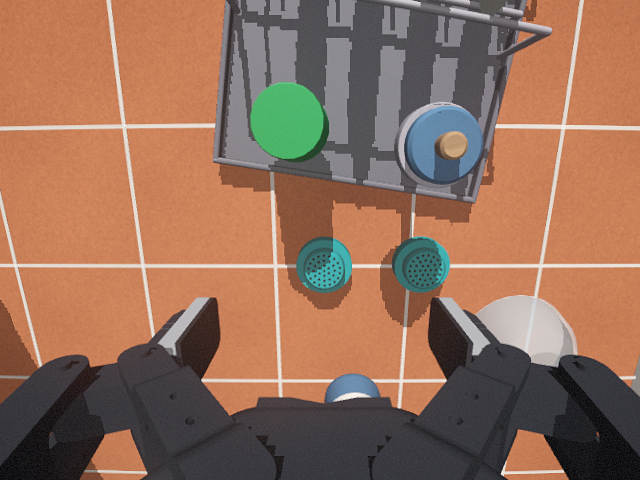

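The lid stack is at wrist (445,145), scene (335,293) and side (241,285). The things it could be taken for:
- Turquoise lids on the counter: wrist (324,265) and (421,265). These are decoys by colour.
- The green beaker on the other peg: wrist (288,120).

The pot is at scene (292,232) and side (326,232). I chose the blue-on-steel stack with the wooden knob and will measure it now.

```bash
cat >> h.py <<'E'
from scipy.spatial.transform import Rotation as Rn
from scipy.optimize import least_squares
def cam(n,s=None):
    i=vision.camera_info(n); f=240/np.tan(np.radians(i['fov_y']/2))
    K=np.array([[f,0,i['cx']],[0,f,i['cy']],[0,0,1]]); D=np.array(i['distortion'])
    if n=='wrist':
        q=s['ee_rot']; Rt=Rn.from_quat([q[1],q[2],q[3],q[0]]).as_matrix(); H=i['hand_eye']
        Rcw=Rt@H[:3,:3]; c=Rt@H[:3,3]+s['eef_pos']
    else: Rcw=i['R'].T; c=-i['R'].T@i['t']
    return K,D,Rcw,c
def rays(C,uv):
    K,D,R,c=C; u=cv2.undistortPoints(np.asarray(uv,float).reshape(-1,1,2),K,D).reshape(-1,2)
    return np.c_[u,np.ones(len(u))]@R.T,c
def plane(C,uv,z):
    d,c=rays(C,uv); return c+d*((z-c[2])/d[:,2])[:,None]
def pts(C,uv,depth):
    d,c=rays(C,uv); return c+d*depth[:,None]
def circ(P,r=None):
    x0=[*P[:,:2].mean(0)]
    f=(lambda p:np.hypot(P[:,0]-p[0],P[:,1]-p[1])-(r or p[2]))
    o=least_squares(f,x0 if r else x0+[30],loss='soft_l1',f_scale=.7); return o.x,np.sqrt(np.mean(o.fun**2))
def cloud(C,depth,mask):
    v,u=np.nonzero(mask&(depth>0)); return pts(C,np.c_[u,v],depth[v,u]),np.c_[u,v]
E
python3 - <<'E'
from h import *
s=monitor.sense()
for n in ['wrist','scene','side']:
    z=np.load(n+'0.npz');p,d=z['p'],z['d'];C=cam(n,s)
    h=cv2.cvtColor(p,cv2.COLOR_RGB2HSV)
    # all points by world region
    P,uv=cloud(C,d,np.ones(d.shape,bool))
    blue=(h[...,0]>98)&(h[...,0]<125)&(h[...,1]>100)&(h[...,2]>50)
    nn,l,st,ce=cv2.connectedComponentsWithStats(blue.astype(np.uint8))
    for k in range(1,nn):
        if st[k,4]<60: continue
        m=l==k; Q,_=cloud(C,d,m)
        print(n,st[k],Q.min(0).round(1),Q.max(0).round(1),np.median(Q,0).round(1))
        for lo,hi in [(80,94),(94,98),(126,129.5)]:
            q=Q[(Q[:,2]>lo)&(Q[:,2]<hi)]
            if len(q)>20: print('   ',lo,len(q),q.mean(0).round(1),circ(q))
    kn=(h[...,0]>8)&(h[...,0]<22)&(h[...,1]>60)
    sel=(P[:,2]>129.5)&(P[:,2]<146)&kn[uv[:,1],uv[:,0]]&(P[:,1]<400)&(P[:,1]>50)
    if sel.sum()>10: print(n,'knob',sel.sum(),P[sel].mean(0),P[sel].min(0),P[sel].max(0),circ(P[sel],8.75))
E
python3 - <<'E'
import cv2
a=cv2.imread('pics/wrist0.png')[80:300,250:520];b=cv2.imread('pics/side0.png')[190:350,200:350]
a=cv2.resize(a,None,fx=1.5,fy=1.5,interpolation=2);b=cv2.resize(b,(350,a.shape[0]),interpolation=2)
import numpy as np;cv2.imwrite('pics/crop0.png',np.hstack([a,b]))
E
```

```text
wrist [ 405  106   75   73 2149] [583.4  49.2 114.6] [631.6  96.8 130. ] [599.1  81.1 127.4]
    126 1882 [602.5  77.8 127.5] (array([608.91214105,  71.57380315,  17.97790228]), np.float64(4.1877760247139495))
wrist knob 715 [607.99332243  71.05793778 142.36508752] [600.03583498  62.52402071 130.32637424] [618.64795077  79.26668363 145.49195222] (array([609.48988624,  70.98936756]), np.float64(3.3093318070376645))
scene knob 177 [583.60588599 178.47824879 138.79150273] [ 25.860918    62.0209618  129.52860559] [667.07773482 298.91702785 145.75648054] (array([617.97974965, 190.39274391]), np.float64(166.04151750119303))
side [314 206  24  31 599] [ 481.7 -258.8   47.1] [582.1   9.  246.9] [ 553.7 -212.8   76.6]
    80 195 [ 557.  -226.7   86.9] (array([ 558.72306702, -231.88370421,   23.88569218]), np.float64(1.3355305693646455))
    94 50 [ 551.5 -217.8   96.1] (array([ 558.14478316, -231.14307643,   21.58007725]), np.float64(1.6161917099533551))
side [312 242  29  14 278] [ 525.1 -233.1    3. ] [ 583.9 -195.8   31.2] [ 548.4 -204.    17.1]
side [226 274  31  23 442] [579.   50.4 115.3] [626.2  94.9 130.4] [596.6  82.2 127. ]
    126 277 [600.8  75.8 127.7] (array([604.73549149,  70.71808735,  18.36307599]), np.float64(3.9422923793872156))
side knob 131 [605.16999048  75.11726474 139.7755093 ] [596.54030395  59.02502693 129.57354397] [646.84089548 188.11319286 145.78284062] (array([605.87285816,  67.83807418]), np.float64(20.184699681752942))
```

View pics/crop0.png

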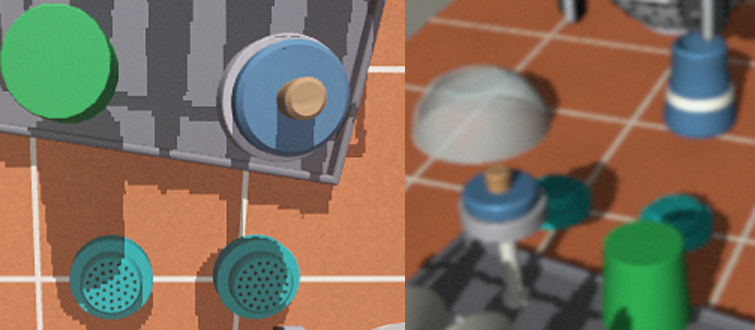

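The crop confirms the choice: a blue lid with a wooden knob on a steel lid, standing on a peg. The turquoise ones are decoys. Next is a centred look from above the stack.

```bash
python3 -m pendant '[[[-1,0.04,0.035,0,0],[-1,0.08,0.071,0,0],[-1,0.08,0.071,0,0],[-1,0.08,0.071,0,0]]]' 40
python3 - <<'E'
from h import *
s=monitor.sense();p,d=vision.capture('wrist');np.savez('w1.npz',p=p,d=d,**{k:s[k] for k in('eef_pos','ee_rot')});cv2.imwrite('pics/w1.png',p[:,:,::-1])
C=cam('wrist',s)
P,uv=cloud(C,d,np.ones(d.shape,bool))
near=(np.hypot(P[:,0]-607,P[:,1]-71)<45)
for z in range(95,150,2):
    q=P[near&(P[:,2]>=z)&(P[:,2]<z+2)]
    if len(q)>15: print(z,len(q),q.min(0).round(1),q.max(0).round(1),((q.min(0)+q.max(0))/2).round(1))
E
```

```text
time_s: 0.55
eef_pos: [605.2, 71.8, 230.2]
ee_rot: [0.0, 1.0, 0.001, -0.001]
force: [0.3, 0.2, 0.1]
grip_width: 1.001
97 19 [591.3  94.4  97.1] [627.5 100.7  99. ] [609.4  97.6  98. ]
99 19 [584.3  86.8  99.3] [634.8 100.2 101. ] [609.5  93.5 100.1]
101 27 [586.7  90.2 101. ] [632.1 100.7 102.9] [609.4  95.5 101.9]
103 18 [585.4  88.5 103. ] [631.1 100.8 104.9] [608.2  94.6 104. ]
105 21 [583.9  86.4 105.2] [634.9 100.5 106.9] [609.4  93.5 106.1]
107 21 [586.4  89.9 107.2] [625.3 100.7 108.9] [605.9  95.3 108.1]
109 29 [582.2  52.2 109.1] [633.1 100.4 111. ] [607.6  76.3 110. ]
111 392 [580.1  49.4 111. ] [639.4 100.7 113. ] [609.8  75.  112. ]
113 318 [580.3  53.3 113. ] [639.2 100.7 114.8] [609.7  77.  113.9]
115 28 [586.8  83.6 115.1] [629.5  96.9 117. ] [608.2  90.2 116. ]
117 24 [585.6  81.4 117. ] [630.7  97.  118.9] [608.2  89.2 118. ]
119 27 [589.5  87.2 119.1] [629.8  96.8 120.9] [609.6  92.  120. ]
121 24 [588.1  85.7 121. ] [629.6  97.1 122.9] [608.8  91.4 122. ]
123 172 [583.5  44.6 123.1] [635.2  96.8 125. ] [609.4  70.7 124. ]
125 1072 [583.7  45.1 125. ] [635.1  96.9 127. ] [609.4  71.  126. ]
127 2000 [585.3  46.7 127. ] [634.   95.1 129. ] [609.7  70.9 128. ]
129 29 [586.9  56.1 129. ] [630.   91.1 130.9] [608.4  73.6 130. ]
135 18 [600.8  73.3 135.1] [617.6  79.6 136.9] [609.2  76.4 136. ]
139 22 [600.9  68.  139. ] [617.5  79.6 141. ] [609.2  73.8 140. ]
141 223 [600.9  62.4 141. ] [618.2  79.8 143. ] [609.6  71.1 142. ]
143 285 [602.3  63.8 143. ] [617.4  79.5 145. ] [609.9  71.7 144. ]
```

View pics/w1.png

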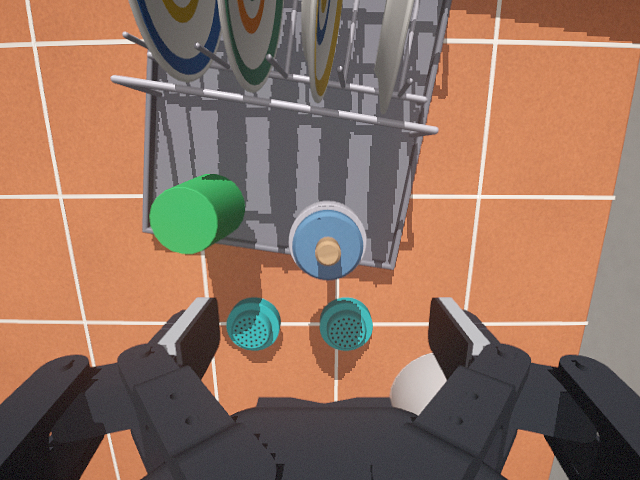

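The picture shows the stack centred at (328,245). The steel rim fits x≈609.8, y≈70.7, with heights matching the peg-seated values. Descending open around the steel lid.

```bash
python3 -m pendant '[[[-1,0.0046,-0.0002,-0.04,0],[-1,0.0046,-0.0002,-0.08,0],[-1,0.0046,-0.0002,-0.11,0],[-1,0.0046,-0.0002,-0.125,0],[-1,0.0046,-0.0002,-0.135,0],[-1,0.0046,-0.0002,-0.143,0],[-1,0.0046,-0.0002,-0.148,0],[-1,0.0046,-0.0002,-0.148,0],[-1,0.0046,-0.0002,-0.148,0]]]' 40
python3 - <<'E'
from h import *
for n in('side','wrist'):
    p,d=vision.capture(n)
    if n=='side': p=cv2.resize(p[180:340,160:380],None,fx=3,fy=3)
    cv2.imwrite(f'pics/{n}2.png',p[:,:,::-1])
E
```

```text
time_s: 1.5
eef_pos: [609.9, 70.7, 84.0]
ee_rot: [0.0, 1.0, -0.0, 0.001]
force: [-0.2, 0.2, 0.4]
grip_width: 0.998
```

View pics/side2.png

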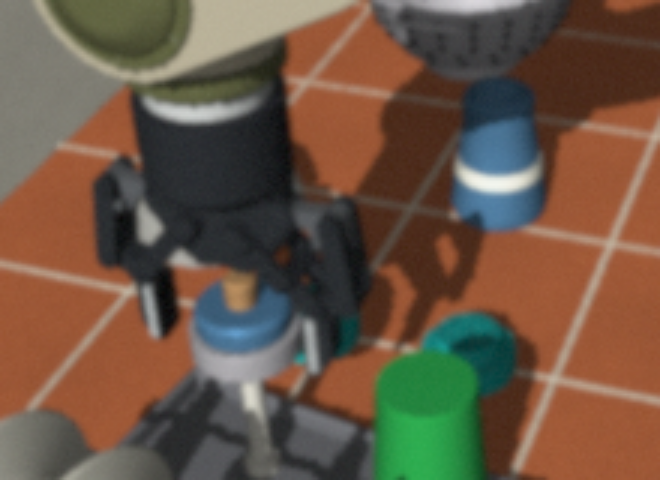

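View pics/wrist2.png

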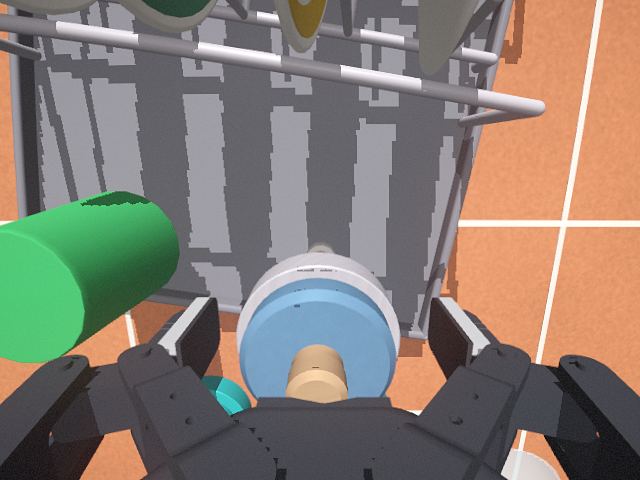

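Both fingers straddle the steel wall, with the lid at wrist (318,330) and the knob clear of the gripper body. Closing.

```bash
python3 -m pendant '[[[0.5,0,0,0,0],[1,0,0,0,0],[1,0,0,0,0],[1,0,0,0,0],[1,0,0,0,0],[1,0,0,0,0],[1,0,0,0,0],[1,0,0,0,0],[1,0,0,0,0],[1,0,0,0,0]]]' 45
python3 - <<'E'
from h import *
for n in('side',):
    p,d=vision.capture(n);np.savez('side3.npz',p=p,d=d)
    q=cv2.resize(p[180:340,160:380],None,fx=3,fy=3)
    cv2.imwrite(f'pics/{n}3.png',q[:,:,::-1])
p,d=vision.capture('scene');np.savez('scene3.npz',p=p,d=d);cv2.imwrite('pics/scene3.png',cv2.resize(p[150:350,200:440],None,fx=3,fy=3)[:,:,::-1])
print(monitor.sense())
E
```

```text
time_s: 2.6
eef_pos: [609.8, 70.8, 84.1]
ee_rot: [0.0, 1.0, 0.0, 0.0]
force: [-0.5, -0.2, 5.4]
grip_width: 0.698
{'time_s': 2.7, 'joints': array([-7.49343133e-02,  6.46173284e-01,  1.38728045e+00, -9.29894566e-06,
        1.10743228e+00, -7.50575956e-02]), 'dq': array([ 0.00132647,  0.00082825,  0.00079674, -0.00084583,  0.00029402,
       -0.00026345]), 'tau': array([-2.77519170e-01, -5.01902997e+01, -2.24686897e+01,  4.57672737e-03,
       -5.64746205e-01, -1.34908085e-02]), 'eef_pos': array([609.77663503,  70.84624643,  84.09993898]), 'ee_rot': array([3.06207112e-05, 9.99999936e-01, 6.37178040e-05, 3.52011542e-04]), 'force': array([-1.63127701,  0.66256324,  4.8506117 ]), 'wrist_torque': array([ 0.02972555,  0.42649173, -0.04225591]), 'grip_width': 0.7002286754496825}
```

View pics/side3.png

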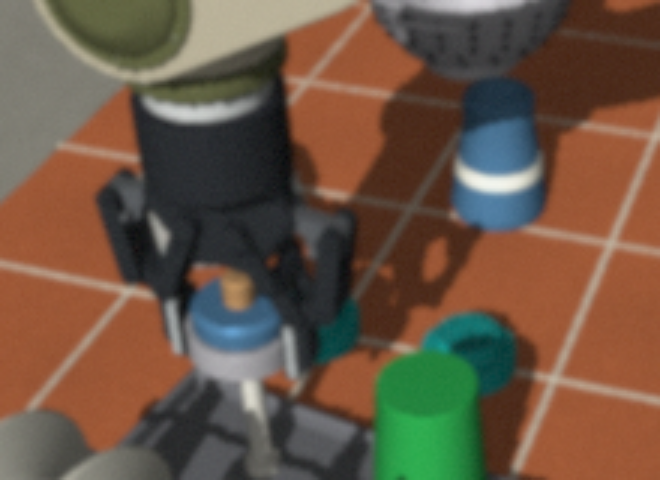

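View pics/scene3.png

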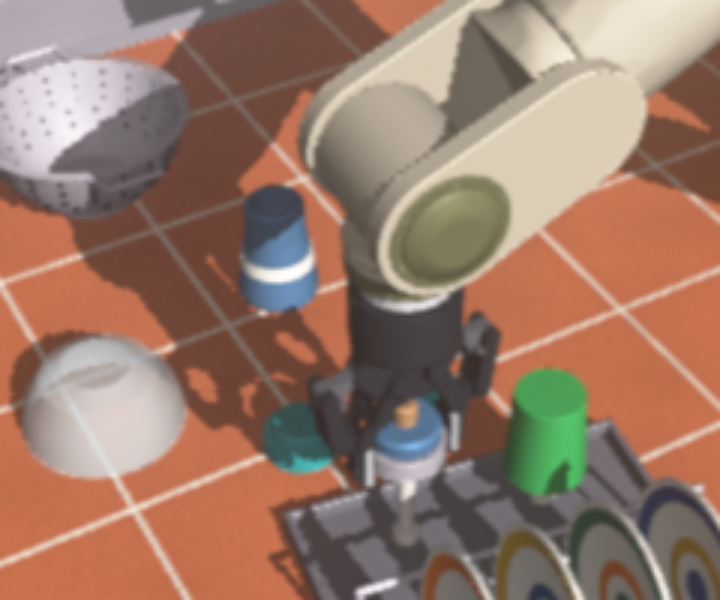

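Gripped: the opening of 0.70 is about 59.5 mm, and the steel lid sits between the pads at side3 (235,355). Now measuring the pot, which is unobstructed in both fixed views.

```bash
python3 - <<'E'
from h import *
for n,box in [('side',(300,370,195,265)),('scene',(270,312,200,262))]:
    z=np.load(n+'3.npz');p,d=z['p'],z['d'];C=cam(n)
    h=cv2.cvtColor(p,cv2.COLOR_RGB2HSV)
    blue=(h[...,0]>98)&(h[...,0]<125)&(h[...,1]>90)
    m=np.zeros_like(blue);a,b,c,e=box;m[c:e,a:b]=1
    P,uv=cloud(C,d,m)
    P=P[(P[:,2]>3)&(P[:,2]<110)]
    mid=np.median(P,0);P=P[np.hypot(*(P[:,:2]-mid[:2]).T)<60]
    print(n,mid)
    for lo,hi in [(5,15),(15,30),(30,45),(45,60),(60,72),(72,94),(94,98)]:
        q=P[(P[:,2]>lo)&(P[:,2]<hi)]
        if len(q)>15: print('  ',lo,len(q),q.mean(0).round(1),circ(q),circ(q,25.7)[0])
    # rim ellipse by rays: topmost boundary of blue mask
    mm=(blue&m).astype(np.uint8);cs,_=cv2.findContours(mm,0,1);c=max(cs,key=cv2.contourArea)[:,0].astype(float)
    W=plane(C,c,96.)
    top=W[c[:,1]<c[:,1].min()+ (5 if n=='side' else 5)]
    print('  rim top arc',len(top),circ(top,25.7))
E
```

```text
side [ 559.82864275 -216.75815778   44.18988549]
   5 128 [ 551.2 -207.8   10.3] (array([ 558.99639991, -233.79527864,   34.40619098]), np.float64(1.2073641276730402)) [ 556.06723935 -224.37171415]
   15 206 [ 551.1 -209.7   22.6] (array([ 559.16098248, -233.22619479,   32.47231336]), np.float64(1.5595847458901695)) [ 556.68224968 -225.83330242]
   30 191 [ 552.9 -210.9   38.1] (array([ 559.29228082, -233.42939779,   30.83227737]), np.float64(1.4045343833154351)) [ 557.47277672 -227.74837058]
   45 177 [ 552.5 -212.8   52.3] (array([ 559.3740696 , -233.4465505 ,   28.22409733]), np.float64(1.5669047021173828)) [ 558.37262836 -230.53945092]
   60 142 [ 552.8 -214.2   66. ] (array([ 559.04161874, -233.31474398,   26.29481816]), np.float64(1.3312756080315018)) [ 558.86025118 -232.60871103]
   72 364 [ 557.4 -229.1   84.1] (array([ 558.7948934 , -231.86878258,   24.17458914]), np.float64(1.3887998870568015)) [ 559.24559135 -232.33812453]
   94 84 [ 557.4 -227.8   95.8] (array([ 559.0628348 , -232.66597741,   22.309591  ]), np.float64(1.6180380694341832)) [ 560.38122379 -235.24224693]
  r
[... 569 characters left out ...]
-227.51269278]
   45 117 [ 568.3 -213.8   52.7] (array([ 560.40211316, -232.74484565,   27.76703324]), np.float64(2.0027329534718734)) [ 561.413514   -230.42438493]
   60 118 [ 564.  -224.9   66.2] (array([ 560.60589683, -231.95410402,   25.26398017]), np.float64(1.7271774568987954)) [ 560.49995897 -232.14859318]
   72 261 [ 561.8 -229.6   83.8] (array([ 561.08204585, -231.50126315,   24.03076822]), np.float64(1.873475196240748)) [ 560.95757459 -231.85096916]
   94 31 [ 566.8 -225.9   95.2] (array([ 560.82195682, -231.17199434,   22.38209625]), np.float64(2.011977255142595)) [ 558.48442676 -232.77003571]
  rim top arc 10 (array([ 568.19934124, -215.40762973]), np.float64(3.6630903756180766))
```

Pot ≈ (560,-232.5). Lifting straight up and carrying the lids to an offset viewpoint near the pot, for a wrist-camera look.

```bash
python3 -m pendant '[[[1,0,0,0.005,0],[1,0,0,0.015,0],[1,0,0,0.035,0],[1,0,0,0.06,0],[1,0,0,0.09,0],[1,0,0,0.12,0],[1,0,0,0.14,0],[1,0,0,0.147,0],[1,0,0,0.147,0]]]' 45
python3 - <<'E'
from h import *
p,d=vision.capture('side')
cv2.imwrite('pics/side4.png',cv2.resize(p[100:340,160:420],None,fx=2,fy=2)[:,:,::-1])
E
```

```text
time_s: 3.6
eef_pos: [609.8, 70.8, 231.0]
ee_rot: [0.0, 1.0, 0.0, 0.001]
force: [-0.4, -0.6, -2.6]
grip_width: 0.696
```

View pics/side4.png

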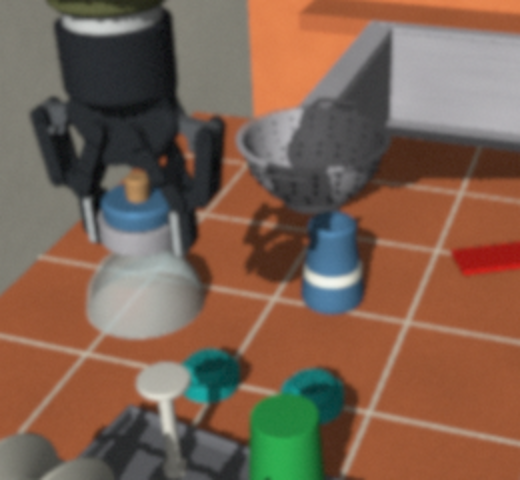

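Both lids are up at (137,215), with the knob on top, and the peg is bare at (163,380).

```bash
python3 -m pendant '[[[1,-0.002,-0.01,0,0],[1,-0.006,-0.035,0,0],[1,-0.01,-0.07,0,0],[1,-0.015,-0.105,0,0],[1,-0.02,-0.14,0,0],[1,-0.025,-0.175,0,0],[1,-0.03,-0.21,0,0],[1,-0.035,-0.245,0,0],[1,-0.04,-0.28,0,0],[1,-0.045,-0.315,0,0],[1,-0.048,-0.335,0,0],[1,-0.05,-0.345,0,0],[1,-0.05,-0.345,0,0],[1,-0.05,-0.345,0,0],[1,-0.05,-0.345,0,0]]]' 45
python3 - <<'E'
from h import *
s=monitor.sense();p,d=vision.capture('wrist');np.savez('w5.npz',p=p,d=d,eef_pos=s['eef_pos'],ee_rot=s['ee_rot']);cv2.imwrite('pics/w5.png',p[:,:,::-1])
C=cam('wrist',s)
P,uv=cloud(C,d,np.ones(d.shape,bool))
near=(np.hypot(P[:,0]-560,P[:,1]+232)<40)
for z in list(range(70,94,4))+[92,94,95,96,97]:
    q=P[near&(P[:,2]>=z)&(P[:,2]<z+(1 if z>93 else 4))]
    if len(q)>15: print(z,len(q),q.min(0).round(1),q.max(0).round(1),((q.min(0)+q.max(0))/2).round(1),circ(q))
E
```

```text
time_s: 5.15
eef_pos: [560.0, -272.9, 230.4]
ee_rot: [-0.0, 1.0, 0.001, 0.0]
force: [1.2, 0.7, -1.2]
grip_width: 0.699
70 32 [ 540.9 -252.9   70.3] [ 583.4 -205.1   74. ] [ 562.1 -229.    72.1] (array([ 561.68107084, -228.93714812,   24.03557415]), np.float64(0.35606540297000816))
74 51 [ 540.2 -253.3   74. ] [ 583.2 -236.9   77.9] [ 561.7 -245.1   75.9] (array([ 561.68634198, -230.74742079,   22.56035017]), np.float64(0.11399306687761546))
78 37 [ 542.1 -253.5   78.1] [ 581.4 -241.6   82. ] [ 561.7 -247.5   80.1] (array([ 561.66153057, -230.85175726,   22.46495761]), np.float64(0.1072161622050229))
90 259 [ 536.6 -256.1   90.4] [ 586.8 -205.1   94. ] [ 561.7 -230.6   92.2] (array([ 561.70025943, -230.63099658,   24.85544252]), np.float64(0.5282541312587561))
92 813 [ 536.8 -256.1   92.1] [ 586.8 -205.1   96. ] [ 561.8 -230.6   94. ] (array([ 561.71988035, -230.548777  ,   23.47915421]), np.float64(1.3133617420048809))
94 260 [ 537.1 -254.9   94. ] [ 586.5 -205.8   95. ] [ 561.8 -230.4   94.5] (array([ 561.69771878, -230.63834028,   23.52626425]), np.float64(1.0240155053112359))
95 324 [ 537.8 -253.9   95. ] [ 584.9 -206.6   96. ] [ 561.4 -230.3   95.5] (array([ 561.63870218, -230.66391754,   22.39487933]), np.float64(0.980364129556497))
96 200 [ 537.9 -252.9   96. ] [ 584.  -207.3   97. ] [ 560.9 -230.1   96.5] (array([ 561.77624344, -230.50045122,   21.8479414 ]), np.float64(0.709311895040513))
97 27 [ 541.  -253.6   97. ] [ 583.1 -210.3   97.8] [ 562.1 -231.9   97.4] (array([ 561.79498379, -230.68222365,   21.44969904]), np.float64(0.6210216760128985))
```

View pics/w5.png

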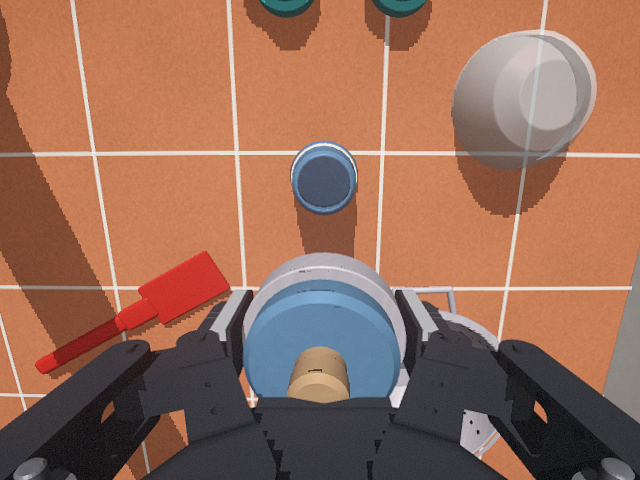

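The wrist picture is clear. The pot mouth is at (324,178) and the held lids are at (325,330), with the steel rim arc visible at the top. I'll measure the lid-to-pot offset within this one picture, so any pose or hand-eye bias cancels.

```bash
python3 - <<'E'
from h import *
z=np.load('w5.npz');p,d=z['p'],z['d'];s={'eef_pos':z['eef_pos'],'ee_rot':np.array([0,1,0,0.])}
print(s['eef_pos'],[monitor.sense()['eef_pos'].round(2)])
C=cam('wrist',s)
h=cv2.cvtColor(p,cv2.COLOR_RGB2HSV)
v,u=np.mgrid[:480,:640]
m=(v>235)&(v<400)&(u>235)&(u<415)&(h[...,1]<40)&(h[...,2]>90)  # steel
P,uv=cloud(C,d,m);P=P[(P[:,2]>230)&(P[:,2]<270)]
hist=np.histogram(P[:,2],np.arange(230,270,2));print(hist)
# steel top face: outer edge arc
for lo,hi in [(240,246),(246,249),(249,254),(254,262)]:
    q=P[(P[:,2]>lo)&(P[:,2]<hi)]
    if len(q)>30: print(lo,len(q),q.min(0).round(1),q.max(0).round(1),circ(q,30))
mb=(v>270)&(v<400)&(u>235)&(u<415)&(h[...,0]>98)&(h[...,0]<125)&(h[...,1]>80)
P,uv=cloud(C,d,mb);P=P[(P[:,2]>255)]
print('outer',np.histogram(P[:,2],np.arange(250,286,2)))
zt=np.median(P[P[:,2]>268][:,2]);q=P[abs(P[:,2]-zt)<3];print(zt,q.min(0),q.max(0),np.polyfit(q[:,1],q[:,2],1))
# pot rim by contour rays
b=(h[...,0]>98)&(h[...,0]<125)&(h[...,1]>80)&(v<225)&(v>130)&(u>270)&(u<380)
Q,uv=cloud(C,d,b|((v>135)&(v<220)&(u>285)&(u<365)&(h[...,1]<60)))
near=np.hypot(Q[:,0]-561.7,Q[:,1]+230.6)
print('pot',circ(Q[(Q[:,2]>91)&(Q[:,2]<94)]), np.percentile(Q[:,2],99))
E
```

```text
[ 560.00731648 -272.86147723  230.41482256] [array([ 559.98, -272.98,  230.42])]
(array([   0,    0,    0,    1,   10,   47,   50,  156,  229,  249,  222,
        251,  209,  296, 1221, 1716,   88,    2,    3]), array([230, 232, 234, 236, 238, 240, 242, 244, 246, 248, 250, 252, 254,
       256, 258, 260, 262, 264, 266, 268]))
240 253 [ 526.2 -260.   240. ] [ 598.1 -242.4  246. ] (array([ 563.1335304 , -271.97003345]), np.float64(4.209812043131803))
246 349 [ 527.6 -260.   246. ] [ 597.  -242.2  249. ] (array([ 561.97216893, -272.50001043]), np.float64(2.3443291741335193))
249 602 [ 528.3 -265.6  249. ] [ 596.3 -242.3  254. ] (array([ 561.81653296, -272.59373142]), np.float64(1.767360354689594))
254 3442 [ 529.7 -280.8  254. ] [ 595.1 -242.   262. ] (array([ 561.31540427, -274.35372057]), np.float64(1.6108707293826718))
outer (array([   0,    0,    0,    0,    6,   32,  206,  255,  277,  305,  665,
       3730, 6916,  291,    0,    0,    0]), array([250, 252, 254, 256, 258, 260, 262, 264, 266, 268, 270, 272, 274,
       276, 278, 280, 282, 284]))
274.3013138855452 [ 535.32175353 -285.00162367  271.31025402] [ 586.98635629 -246.22248399  277.08671586] [-1.61925733e-02  2.70018922e+02]
pot (array([ 561.76522299, -230.50510787,   24.74085407]), np.float64(0.5041417042917722)) 97.06903133930554
```

```bash
python3 - <<'E'
from h import *
z=np.load('w5.npz');p,d=z['p'],z['d'];s={'eef_pos':z['eef_pos'],'ee_rot':np.array([0,1,0,0.])}
C=cam('wrist',s)
v,u=np.mgrid[:480,:640]
m=(v>235)&(v<330)&(u>262)&(u<390)
P,uv=cloud(C,d,m)
for lo,hi in [(244,248),(248,252),(252,256),(256,259)]:
    q=P[(P[:,2]>lo)&(P[:,2]<hi)]
    print('wall',lo,len(q),circ(q,30),circ(q))
for lo,hi in [(263,266),(266,269),(269,272)]:
    q=P[(P[:,2]>lo)&(P[:,2]<hi)]
    print('outer',lo,len(q),circ(q,26),circ(q))
q=P[(P[:,2]>258.5)&(P[:,2]<264)&(P[:,1]<-245)];print('top',np.median(q[:,2]))
q=P[(P[:,2]>273)];print('otop',len(q),np.median(q[:,2]))
E
```

```text
wall 244 307 (array([ 564.1776168 , -216.56548796]), np.float64(5.531067158546398)) (array([ 561.92643462, -272.56939579,   29.98528131]), np.float64(0.1492527060500788))
wall 248 386 (array([ 565.18720392, -216.04902668]), np.float64(5.464109804971435)) (array([ 561.78047867, -272.63537406,   30.01788786]), np.float64(0.167799323029059))
wall 252 392 (array([ 564.1301853 , -216.13652852]), np.float64(5.167612860625219)) (array([ 561.63602321, -272.76605952,   30.09050963]), np.float64(0.1682320959491594))
wall 256 438 (array([ 558.49732246, -217.21131899]), np.float64(5.457885388728934)) (array([ 561.98173278, -271.16376442,   28.45954534]), np.float64(0.8400127491805399))
outer 263 391 (array([ 561.0757901 , -272.70453883]), np.float64(0.28624553440501543)) (array([ 561.02401825, -273.35527689,   26.58802278]), np.float64(0.27544631350464405))
outer 266 415 (array([ 560.97366472, -272.74891059]), np.float64(0.2250233857157918)) (array([ 560.90016398, -273.54250097,   26.72491323]), np.float64(0.2099075171350971))
outer 269 579 (array([ 561.0630461 , -272.92015942]), np.float64(0.4229645272949461)) (array([ 561.05081502, -273.21771651,   26.26883692]), np.float64(0.42173198887793567))
top 260.5618492231554
otop 3149 274.45433784634514
```

The in-picture offset from lid to pot is dx≈0, dy≈+42 mm. Moving over the pot with the skirt bottom still about 20 mm above the rim, then cross-checking in both fixed views.

```bash
python3 -m pendant '[[[1,0,0.01,0,0],[1,0,0.03,0,0],[1,0,0.042,-0.01,0],[1,0,0.042,-0.035,0],[1,0,0.042,-0.065,0],[1,0,0.042,-0.095,0],[1,0,0.042,-0.115,0],[1,0,0.042,-0.122,0],[1,0,0.042,-0.125,0],[1,0,0.042,-0.125,0],[1,0,0.042,-0.125,0]]]' 45
python3 - <<'E'
from h import *
print(monitor.sense()['eef_pos'])
ims=[]
for n,(a,b,c,e) in [('side',(270,390,130,270)),('scene',(235,355,130,270))]:
    p,d=vision.capture(n);np.savez(n+'6.npz',p=p,d=d)
    ims.append(cv2.resize(p[c:e,a:b],None,fx=3.3,fy=3.3,interpolation=2))
    C=cam(n);P,uv=cloud(C,d,np.ones(d.shape,bool))
    P=P[np.hypot(P[:,0]-561,P[:,1]+231)<45]
    for lo,hi in [(10,30),(30,50),(50,70),(74,92),(114,120),(120,126),(126,131),(137,147),(155,168)]:
        q=P[(P[:,2]>lo)&(P[:,2]<hi)]
        if len(q)>15: print(n,lo,len(q),circ(q)[0].round(1),q[:,2].max())
cv2.imwrite('pics/s6.png',np.hstack(ims)[:,:,::-1])
E
```

```text
time_s: 6.3
eef_pos: [560.1, -232.3, 106.5]
ee_rot: [0.001, 1.0, 0.0, 0.001]
force: [-0.1, 0.3, -1.3]
grip_width: 0.694
[ 560.12793211 -232.34705441  106.53938597]
side 10 276 [ 559.4 -234.    33.2] 29.912635193290726
side 30 256 [ 559.4 -233.4   30.4] 49.95493874543922
side 50 230 [ 559.1 -232.9   26.9] 69.87975686369941
side 74 295 [ 558.6 -232.    24.4] 91.97181644155393
side 114 24 [ 559.3 -272.9   59.3] 119.99131702328901
side 120 90 [ 560.  -252.8   46.2] 125.98974866811403
side 126 93 [ 559.7 -252.1   45.4] 130.89673340032562
side 137 207 [ 558.8 -256.7   47.7] 146.97361380322138
side 155 181 [557.6 -87.4 140.3] 167.993136230448
scene 10 179 [ 559.8 -233.9   33.2] 29.934430599674215
scene 30 171 [ 560.5 -232.8   29.9] 49.684034520800424
scene 50 177 [ 560.9 -231.7   25.9] 69.97235251945631
scene 74 160 [ 560.6 -231.5   24.1] 91.88977235358868
scene 114 23 [ 560.3 -271.3   59.7] 119.76147598766113
scene 120 63 [ 560.3 -253.2   46.8] 125.99377398065076
scene 126 54 [ 559.4 -254.7   48.1] 130.95718526821327
scene 137 131 [ 561.5 -253.7   44.6] 146.99291110212073
scene 155 136 [ -47548.4 -665259.8  666771.4] 167.94146753288192
```

View pics/s6.png

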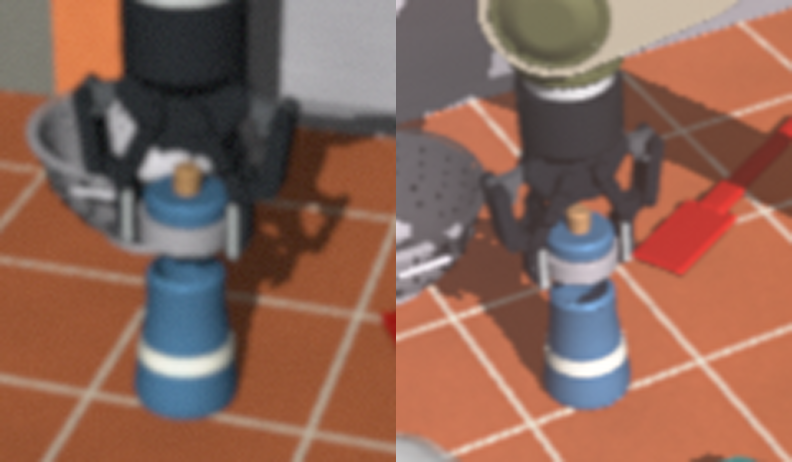

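```bash
python3 - <<'E'
from h import *
s=monitor.sense();print(s['time_s'],s['eef_pos'])
def silh(C,z,cx,cy,r):pass
for n in ('side','scene'):
    z=np.load(n+'6.npz');p,d=z['p'],z['d'];C=cam(n);h=cv2.cvtColor(p,cv2.COLOR_RGB2HSV)
    b=(h[...,0]>98)&(h[...,0]<125)&(h[...,1]>90)
    nn,l,st,ce=cv2.connectedComponentsWithStats(b.astype(np.uint8))
    for k in range(1,nn):
        if st[k,4]<80: continue
        P,uv=cloud(C,d,l==k)
        P=P[np.hypot(P[:,0]-561,P[:,1]+231)<45]
        if len(P)<50: continue
        for lo,hi,r in [(76,92,25.7),(132,136,26),(136,140,26),(140,145,26)]:
            q=P[(P[:,2]>lo)&(P[:,2]<hi)]
            if len(q)>15: print(n,st[k],lo,len(q),circ(q,r)[0].round(1),circ(q)[0].round(1))
    # steel band silhouette: per-row left/right edges, and pot neck rows, midpoints
    print(n)
    for k in range(1,nn):
        if st[k,4]<80: continue
        x,y,w,hh,_=st[k]
        if not(230<x<400 and 130<y<270): continue
        for r in range(y,y+hh,2):
            c=np.nonzero(l[r]==k)[0]
            print('  ',r,c.min(),c.max(),(c.min()+c.max())/2,end=';')
        print()
E
```

```text
6.4 [ 559.96096686 -232.37749153  106.25813072]
side [312 184  27  15 252] 140 47 [ 558.7 -233.8] [ 559.1 -234.7   26.8]
side [314 208  25  30 616] 76 227 [ 559.1 -232.4] [ 558.6 -232.    24.3]
side
   184 320 335 327.5;   186 315 337 326.0;   188 312 338 325.0;   190 314 338 326.0;   192 315 337 326.0;   194 315 336 325.5;   196 318 335 326.5;   198 324 329 326.5;
   208 319 321 320.0;   210 317 336 326.5;   212 316 337 326.5;   214 315 337 326.0;   216 316 336 326.0;   218 316 336 326.0;   220 316 336 326.0;   222 315 336 325.5;   224 315 337 326.0;   226 315 337 326.0;   228 315 338 326.5;   230 314 338 326.0;   232 314 337 325.5;   234 316 336 326.0;   236 320 332 326.0;
   242 313 340 326.5;   244 312 340 326.0;   246 312 340 326.0;   248 312 339 325.5;   250 313 338 325.5;   252 315 337 326.0;   254 318 333 325.5;
scene [283 196  17  12 114] 140 17 [ 563.9 -183.6] [ 559.8 -228.3   21.3]
scene [285 217  17  22 217] 76 46 [ 556.7 -232.9] [ 558.  -231.6   24.2]
scene
   196 296 296 296.0;   198 296 298 297.0;   200 283 299 291.0;   202 283 299 291.0;   204 283 298 290.5;   206 286 297 291.5;
   217 285 292 288.5;   219 285 299 292.0;   221 287 299 293.0;   223 287 299 293.0;   225 291 299 295.0;   227 291 299 295.0;   229 290 300 295.0;   231 290 301 295.5;   233 290 301 295.5;   235 290 300 295.0;   237 289 297 293.0;
   242 302 303 302.5;   244 298 303 300.5;   246 289 303 296.0;   248 289 302 295.5;   250 290 300 295.0;   252 290 295 292.5;
```

The fixed side view shows the lid about 1.2 mm short in y, and the measured TCP agrees (1.4 mm short). Correcting by +1.3 mm, then lowering slowly.

```bash
python3 -m pendant '[[[1,0,0.0013,0,0],[1,0,0.0013,-0.005,0],[1,0,0.0013,-0.01,0],[1,0,0.0013,-0.015,0],[1,0,0.0013,-0.019,0],[1,0,0.0013,-0.019,0],[1,0,0.0013,-0.019,0]]]' 45
python3 -m pendant '[[[1,0,0,-0.002,0],[1,0,0,-0.004,0],[1,0,0,-0.006,0],[1,0,0,-0.006,0]]]' 45
```

```text
time_s: 7.1
eef_pos: [559.6, -231.0, 86.2]
ee_rot: [-0.0, 1.0, -0.0, -0.0]
force: [0.4, 0.4, -1.5]
grip_width: 0.695
time_s: 7.5
eef_pos: [559.5, -230.8, 79.9]
ee_rot: [-0.0, 1.0, 0.0, -0.0]
force: [0.7, 0.6, -2.2]
grip_width: 0.701
```

Skirt is past the rim with no contact force. Continuing.

```bash
python3 -m pendant '[[[1,0,0,-0.002,0],[1,0,0,-0.004,0],[1,0,0,-0.006,0],[1,0,0,-0.006,0]]]' 45
python3 -m pendant '[[[1,0,0,-0.001,0],[1,0,0,-0.002,0],[1,0,0,-0.002,0]]]' 45
```

```text
time_s: 7.9
eef_pos: [559.5, -230.8, 73.9]
ee_rot: [-0.0, 1.0, 0.0, -0.0]
force: [-0.8, -0.1, -1.2]
grip_width: 0.7
time_s: 8.2
eef_pos: [559.5, -230.9, 72.2]
ee_rot: [-0.0, 1.0, -0.0, -0.0]
force: [0.1, -0.2, -1.2]
grip_width: 0.699
```

```bash
python3 -m pendant '[[[1,0,0,-0.001,0],[1,0,0,-0.001,0]]]' 45
python3 -m pendant '[[[1,0,0,-0.001,0],[1,0,0,-0.001,0]]]' 45
python3 -m pendant '[[[1,0,0,-0.0005,0],[1,0,0,-0.0005,0]]]' 45
```

```text
time_s: 8.4
eef_pos: [559.6, -230.9, 71.2]
ee_rot: [-0.0, 1.0, -0.0, -0.0]
force: [-0.5, -0.1, -1.0]
grip_width: 0.7
time_s: 8.6
eef_pos: [559.6, -231.0, 70.3]
ee_rot: [0.0, 1.0, -0.0, 0.0]
force: [0.4, -1.0, -0.8]
grip_width: 0.702
time_s: 8.8
eef_pos: [559.7, -231.0, 70.1]
ee_rot: [0.0, 1.0, 0.0, 0.0]
force: [-1.0, 0.1, 1.9]
grip_width: 0.696
```

```bash
python3 -m pendant '[[[1,0,0,-0.0005,0],[1,0,0,-0.0005,0]]]' 45
python3 -m pendant '[[[1,0,0,-0.0004,0],[1,0,0,-0.0004,0]]]' 45
python3 - <<'E'
from h import *
ims=[]
for n,(a,b,c,e) in [('side',(270,390,130,270)),('scene',(235,355,130,270))]:
    p,d=vision.capture(n);np.savez(n+'7.npz',p=p,d=d)
    ims.append(cv2.resize(p[c:e,a:b],None,fx=3.3,fy=3.3,interpolation=2))
cv2.imwrite('pics/s7.png',np.hstack(ims)[:,:,::-1])
E
```

```text
time_s: 9.0
eef_pos: [559.7, -231.0, 70.0]
ee_rot: [0.0, 1.0, 0.0, 0.0]
force: [-2.0, 1.2, 6.7]
grip_width: 0.699
time_s: 9.2
eef_pos: [559.7, -231.0, 70.0]
ee_rot: [0.0, 1.0, 0.0, 0.0]
force: [-3.0, 2.1, 9.6]
grip_width: 0.697
```

View pics/s7.png

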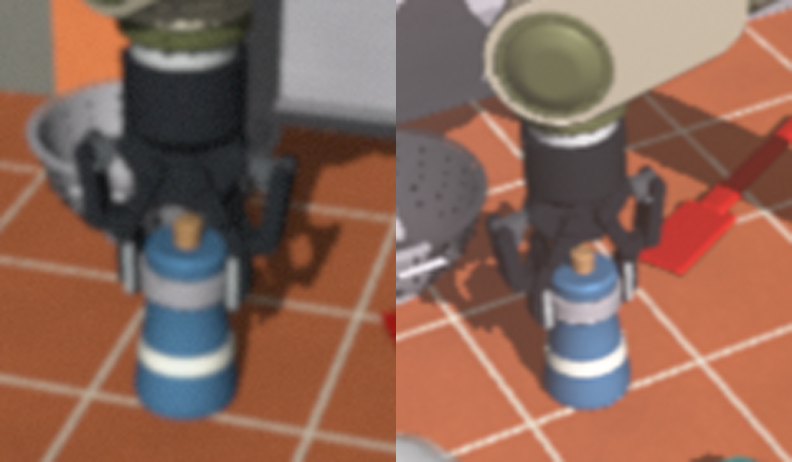

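Firm stop at z=70.0, as predicted, with 10 N of reaction. The lid is home on the neck (side view band at (185,290)). Releasing and rising.

```bash
python3 -m pendant '[[[0.2,0,0,0.001,0],[-1,0,0,0.001,0],[-1,0,0,0.001,0],[-1,0,0,0.001,0],[-1,0,0,0.001,0],[-1,0,0,0.001,0],[-1,0,0,0.001,0]]]'
python3 -m pendant '[[[-1,0,0,0.01,0],[-1,0,0,0.03,0],[-1,0,0,0.06,0],[-1,0,0,0.1,0],[-1,0,0,0.13,0],[-1,0,0,0.145,0],[-1,0,0,0.15,0],[-1,0,0,0.15,0],[-1,0,0,0.15,0]]]'
python3 - <<'E'
from h import *
s=monitor.sense();p,d=vision.capture('wrist');cv2.imwrite('pics/w8.png',p[:,:,::-1]);print(s['eef_pos'])
C=cam('wrist',s);P,uv=cloud(C,d,np.ones(d.shape,bool))
near=np.hypot(P[:,0]-561,P[:,1]+231)<40
for z in [82,85,88,91,94,96,98,100,102,104,107,110,111,112,113,114,115,117,120,124,126,128,129,130,132]:
    q=P[near&(P[:,2]>=z)&(P[:,2]<z+2)]
    if len(q)>15: print(z,len(q),q.min(0).round(1),q.max(0).round(1),((q.min(0)+q.max(0))/2).round(1),circ(q)[0].round(1))
q=P[near&(P[:,2]>111)&(P[:,2]<118)];A=np.c_[q[:,:2],np.ones(len(q))];print(np.linalg.lstsq(A,q[:,2],rcond=None)[0])
E
```

```text
time_s: 10.0
eef_pos: [559.6, -230.9, 69.9]
ee_rot: [-0.0, 1.0, -0.0, -0.0]
force: [1.4, -0.4, -0.2]
grip_width: 1.001
time_s: 10.9
eef_pos: [559.3, -230.7, 218.9]
ee_rot: [-0.0, 1.0, 0.0, -0.001]
force: [-0.1, -0.1, -0.2]
grip_width: 1.002
[ 559.27819358 -230.71995853  218.88305769]
85 22 [ 539.8 -215.5   85.1] [ 586.8 -200.9   87. ] [ 563.3 -208.2   86.1] [ 561.1 -230.9   30. ]
88 20 [ 543.2 -211.7   88. ] [ 584.1 -201.2   89.9] [ 563.7 -206.4   88.9] [ 561.1 -231.1   30.1]
91 21 [ 537.9 -215.8   91.1] [ 587.1 -200.8   92.9] [ 562.5 -208.3   92. ] [ 561.1 -230.9   30. ]
94 18 [ 539.7 -211.8   94.1] [ 584.3 -201.1   96. ] [ 562.  -206.5   95. ] [ 561.  -231.3   30.3]
96 80 [ 531.8 -261.    96. ] [ 590.8 -200.9   98. ] [ 561.3 -230.9   97. ] [ 561.  -231.1   29.6]
98 558 [ 531.7 -260.7   98. ] [ 590.8 -201.3  100. ] [ 561.2 -231.    99. ] [ 560.9 -231.3   28.8]
100 47 [ 532.7 -258.2  100. ] [ 589.  -201.2  102. ] [ 560.9 -229.7  101. ] [ 560.5 -231.3   28.4]
102 27 [ 537.1 -218.2  102. ] [ 580.8 -203.6  103.7] [ 559.  -210.9  102.8] [ 560.6 -229.6   26.1]
104 21 [ 539.7 -214.8  104.1
[... 618 characters left out ...]
  116. ] [ 560.5 -229.3  115. ] [ 560.6 -230.    17.8]
115 32 [ 538.2 -247.3  115. ] [ 581.7 -209.7  116.7] [ 559.9 -228.5  115.8] [ 561.6 -234.2   15.6]
120 21 [ 552.  -227.1  120.1] [ 569.1 -220.5  121.9] [ 560.5 -223.8  121. ] [ 560.6 -229.6    9. ]
126 77 [ 552.2 -238.5  126. ] [ 569.6 -220.6  128. ] [ 560.9 -229.6  127. ] [ 560.6 -229.6    8.5]
128 372 [ 552.2 -237.6  128. ] [ 568.8 -220.9  130. ] [ 560.5 -229.3  129. ] [ 560.5 -229.1    6.1]
129 276 [ 552.3 -237.3  129. ] [ 568.1 -221.4  130.9] [ 560.2 -229.4  129.9] [ 560.4 -229.3    5.3]
130 64 [ 553.7 -235.6  130. ] [ 566.7 -222.5  131.2] [ 560.2 -229.   130.6] [ 560.1 -228.8    4.7]
[ 2.00844541e-03 -3.12188771e-03  1.11431646e+02]
```

View pics/w8.png

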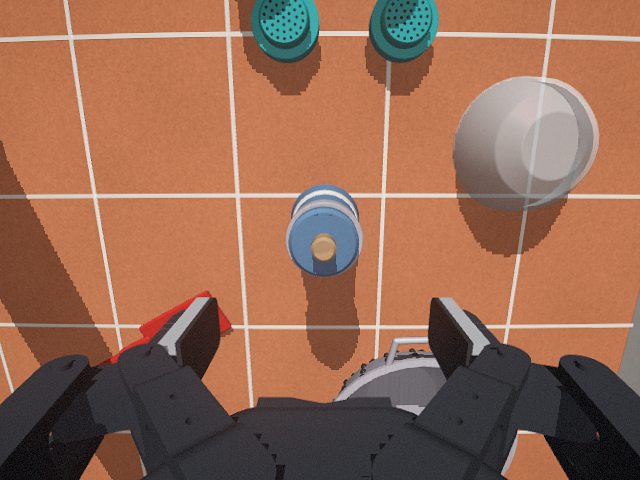

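The picture shows the stack on the pot at (324,240), with the knob at (323,247). Inner lid top is at z≈99, outer top at 113.2 and level, so it is fully seated. Now moving to the knob with partly closed fingers, keeping the tips above the lid's flat top.

```bash
python3 -m pendant '[[[0.1,-0.0003,0.001,-0.02,0],[0.1,-0.0003,0.001,-0.045,0],[0.1,-0.0003,0.001,-0.07,0],[0.1,-0.0003,0.001,-0.085,0],[0.1,-0.0003,0.001,-0.095,0],[0.1,-0.0003,0.001,-0.1,0],[0.1,-0.0003,0.001,-0.1,0],[0.1,-0.0003,0.001,-0.1,0],[0.1,-0.0003,0.001,-0.1,0]]]' 35
python3 - <<'E'
from h import *
s=monitor.sense();print(s['eef_pos'])
ims=[]
for n,(a,b,c,e) in [('side',(270,390,130,270)),('scene',(235,355,130,270))]:
    p,d=vision.capture(n)
    ims.append(cv2.resize(p[c:e,a:b],None,fx=3.3,fy=3.3,interpolation=2))
cv2.imwrite('pics/s9.png',np.hstack(ims)[:,:,::-1])
p,d=vision.capture('wrist');cv2.imwrite('pics/w9.png',p[:,:,::-1])
E
```

```text
time_s: 11.85
eef_pos: [559.6, -230.1, 120.7]
ee_rot: [0.0, 1.0, 0.0, 0.001]
force: [-0.5, 0.1, 0.5]
grip_width: 0.45
[ 559.61675775 -230.1010668   120.6964041 ]
```

View pics/s9.png

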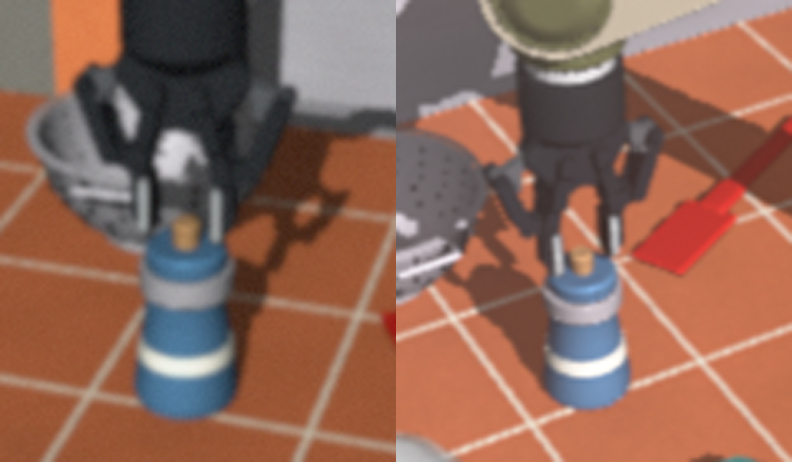

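View pics/w9.png

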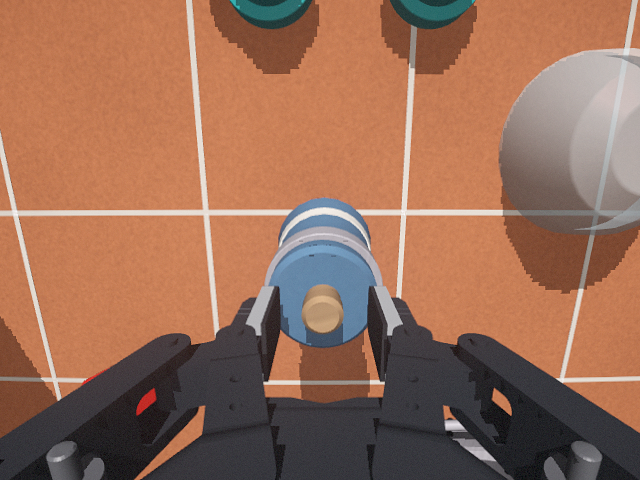

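The knob at (323,308) is centred between the pads (inner faces near 273 and 372), and the tips are above the lid. Lowering 4 mm, then closing.

```bash
python3 -m pendant '[[[0.1,0,0,-0.002,0],[0.1,0,0,-0.004,0],[0.1,0,0,-0.004,0]]]' 35
python3 -m pendant '[[[0.5,0,0,0,0],[0.7,0,0,0,0],[1,0,0,0,0],[1,0,0,0,0],[1,0,0,0,0],[1,0,0,0,0],[1,0,0,0,0],[1,0,0,0,0]]]' 35
python3 - <<'E'
from h import *
s=monitor.sense();print(s['eef_pos'],s['force'])
ims=[]
for n,(a,b,c,e) in [('side',(270,390,130,270)),('scene',(235,355,130,270))]:
    p,d=vision.capture(n)
    ims.append(cv2.resize(p[c:e,a:b],None,fx=3.3,fy=3.3,interpolation=2))
cv2.imwrite('pics/s10.png',np.hstack(ims)[:,:,::-1])
E
```

```text
time_s: 12.3
eef_pos: [559.1, -229.8, 115.5]
ee_rot: [-0.0, 1.0, -0.0, -0.0]
force: [-0.1, -0.3, 0.7]
grip_width: 0.448
time_s: 13.1
eef_pos: [559.4, -230.0, 116.0]
ee_rot: [0.0, 1.0, -0.0, 0.0]
force: [1.7, 0.1, 3.4]
grip_width: 0.184
[ 559.38768467 -229.98593163  116.04302521] [1.72380509 0.09289781 3.40347938]
```

View pics/s10.png

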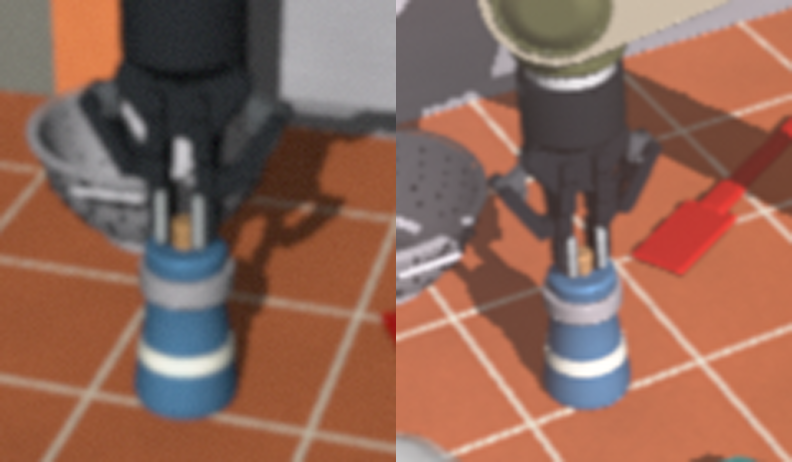

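Gripped on the knob: opening 0.18, about 16 mm, with the pads either side of the knob at (182,232). Lifting slowly and straight.

```bash
python3 -m pendant '[[[1,0,0,0.002,0],[1,0,0,0.004,0],[1,0,0,0.007,0],[1,0,0,0.01,0],[1,0,0,0.014,0],[1,0,0,0.018,0],[1,0,0,0.022,0],[1,0,0,0.022,0]]]' 35
python3 - <<'E'
from h import *
ims=[]
for n,(a,b,c,e) in [('side',(270,390,130,270)),('scene',(235,355,130,270))]:
    p,d=vision.capture(n)
    ims.append(cv2.resize(p[c:e,a:b],None,fx=3.3,fy=3.3,interpolation=2))
cv2.imwrite('pics/s11.png',np.hstack(ims)[:,:,::-1])
E
```

```text
time_s: 14.0
eef_pos: [559.5, -230.1, 138.6]
ee_rot: [0.0, 1.0, -0.0, 0.0]
force: [0.5, -0.5, -0.7]
grip_width: 0.184
```

View pics/s11.png

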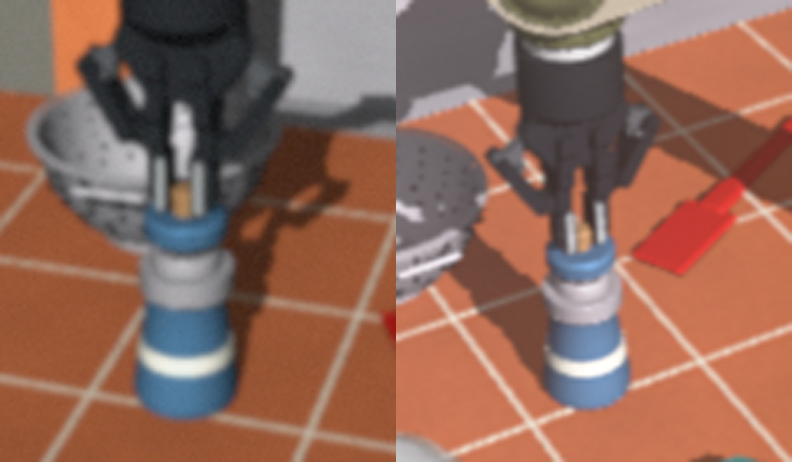

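The outer lid has come off alone, at (185,232), and the inner lid with its boss stays on the pot at (187,278). Rising to about 10 cm.

```bash
python3 -m pendant '[[[1,0,0,0.01,0],[1,0,0,0.025,0],[1,0,0,0.045,0],[1,0,0,0.062,0],[1,0,0,0.073,0],[1,0,0,0.078,0],[1,0,0,0.078,0],[1,0,0,0.078,0],[1,0,0,0.078,0],[1,0,0,0.078,0],[1,0,0,0.078,0]]]' 35
python3 - <<'E'
from h import *
s=monitor.sense();print(s['eef_pos'],s['grip_width'],abs(s['dq']).max())
for n in ('side','scene','wrist'):
    p,d=vision.capture(n);cv2.imwrite(f'pics/{n}12.png',p[:,:,::-1])
    C=cam(n,s);P,uv=cloud(C,d,np.ones(d.shape,bool))
    Q=P[np.hypot(P[:,0]-560,P[:,1]+231)<34]
    for lo,hi in [(76,80),(85,92),(97,101),(101,108),(108.5,113),(195,200),(200,212)]:
        q=Q[(Q[:,2]>lo)&(Q[:,2]<hi)]
        if len(q)>12: print(n,lo,len(q),circ(q)[0].round(1),np.median(q[:,2]).round(1))
    q=Q[(Q[:,2]>97)&(Q[:,2]<101.5)]
    if len(q)>30: print('plane',np.linalg.lstsq(np.c_[q[:,:2]-[560,-231],np.ones(len(q))],q[:,2],rcond=None)[0])
E
```

```text
time_s: 15.2
eef_pos: [559.2, -229.9, 215.6]
ee_rot: [-0.0, 1.0, -0.0, -0.0]
force: [-0.4, 0.1, -1.1]
grip_width: 0.184
[ 559.22808363 -229.90585372  215.55215151] 0.18404968512300607 0.00344734036780876
side 76 31 [ 558.9 -233.5   25.6] 78.1
side 85 72 [ 559.1 -234.3   30.3] 88.8
side 97 139 [ 558.5 -233.    26.5] 99.6
side 101 69 [ 559.  -233.9   22.1] 104.4
side 108.5 168 [ 557.5 -231.2   15.7] 111.0
side 200 208 [ 558.3 -230.7   24.8] 208.3
plane [ 7.52325177e-04 -1.15443869e-02  9.96930332e+01]
scene 76 14 [ 560.1 -232.3   26.2] 77.9
scene 85 48 [ 560.1 -232.3   29.4] 88.9
scene 97 74 [ 559.5 -233.9   26.4] 98.8
scene 101 77 [ 562.2 -228.7   18.1] 105.6
scene 108.5 97 [ 560.7 -231.9   15.1] 109.9
scene 200 139 [ 560.5 -231.4   24. ] 209.0
plane [1.01069134e-02 1.70151610e-02 9.87662207e+01]
wrist 85 65 [ 561.  -230.9   30. ] 88.3
wrist 97 1370 [ 561.  -231.2   26.5] 98.8
wrist 101 143 [ 561.  -230.5   21.3] 106.0
wrist 108.5 1157 [ 560.9 -236.    19.5] 110.2
wrist 200 1567 [ 561.  -228.7   24.9] 210.6
plane [-2.38236056e-04  1.05163408e-03  9.87583258e+01]
```

View pics/side12.png

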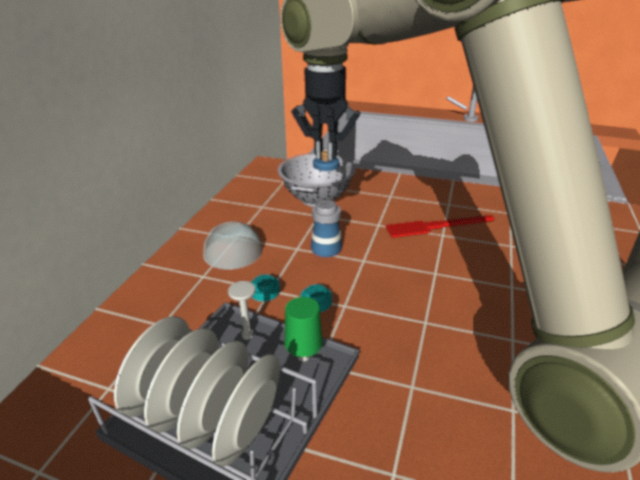

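View pics/scene12.png

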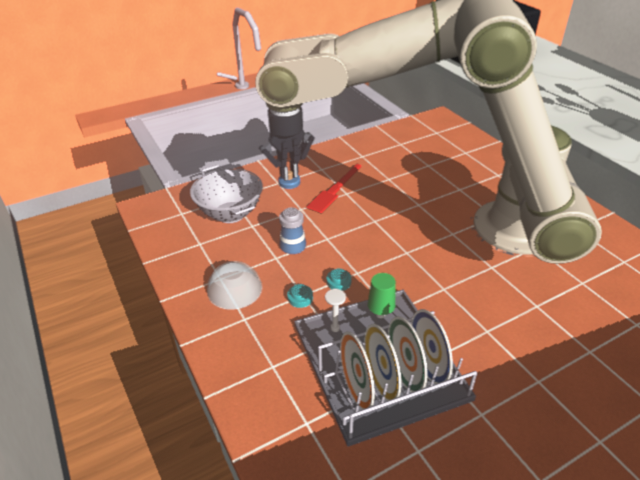

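View pics/wrist12.png

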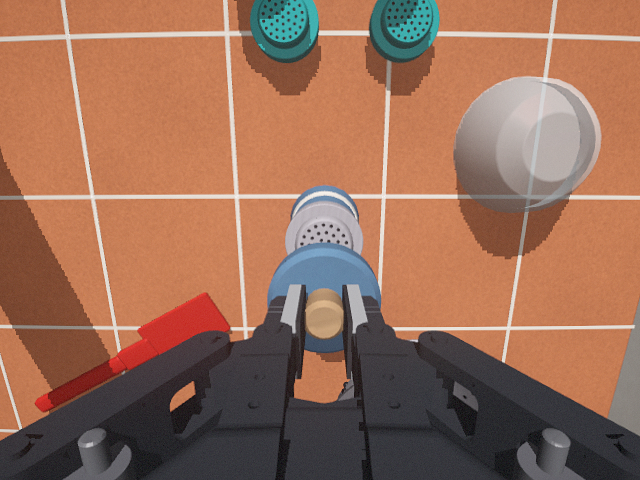

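The wrist view shows the outer lid level in the fingers at (324,300). The perforated inner lid is on the pot at (324,235), level, with its top at z≈98.8 (99 expected). The bystanders are at the same pixels as at the start. Handing in.

```bash
python3 -c "
from rig import order,monitor
s=monitor.sense();print(s['grip_width'],s['eef_pos']);print(order.finish_job())"
```

```text
0.18298501381735371 [ 559.28296704 -229.88268781  215.78970388]
the job is handed in; nothing more can be done
None
```

The job is done and handed in at about 15 s of the 54 s allowed; no verdict was reported.

**What I did:** I gripped both lids by the steel inner lid and lifted them straight off the peg. I lowered them onto the pot until they stopped firmly at the predicted height (about 10 N of reaction) and let go. I then took the outer lid by its knob and raised it 10 cm.

**Last checks:**
- **Inner lid:** it is level, with its top at z≈98.8 mm against 99 mm expected when fully seated.
- **Outer lid:** it is held upright and still, about 100 mm above the shaker.
- **Pot:** it stands within about 1 mm of where it was first measured.
- **Bystanders:** the beaker, bowl, colander and spatula look unmoved in the pictures, judged by eye rather than measured.

**Disagreements:**
- The wrist camera placed the pot about 2 mm from where the fixed cameras did, within the stated calibration error. I aimed using the wrist camera's offset from lid to pot.
- One sideways move fell 1.4 mm short. I corrected it before lowering the lids.
- The knob grip read about 15.6 mm, against the stated 17 to 18 mm. It stayed steady throughout the lift.

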